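# Find the rattling parts case and show it at the red disc

### The arm

A 6-joint arm with a two-finger parallel gripper is mounted at the origin on the work surface. World frame = base frame: x ahead of the robot, y to its left, z up, the work surface at z = 0. Lengths are in m, angles in rad, forces in N, time in s.
With the tool pointing down it reaches from about 0.35 to 0.975 m from the base axis. Payload 7.1 kg.
Tool frame: the origin (TCP) lies midway between the tips of the shut fingers; the grasp point (between the pads) lies 19 mm behind it; z points along the fingers, y is the line along which they close (so a half turn about z gives the same grasp; the last joint's range is limited). The gripper opens to 88 mm and grips with 3 to 60 N. Pads are 20 mm wide; open, the fingers measure 115 mm over their backs; the gripper's body (75 mm by 178 mm) begins 61 mm behind the grasp point.
Start: joints at [-0.019, 0.423, 1.63, -0, 1.089, -0.019], TCP at [0.625, 0, 0.223] pointing down, gripper open.
Joint ranges: [-3, 3], [-0.9, 2.11], [0.09, 2.58], [-1.31, 4.45], [0.11, 2.69], [-2.54, 2.54]. Speed limits (rad/s): [2.39, 2.39, 3.01, 3.14, 3.14, 3.14].

### API

Orientations are given as a unit quaternion [x, y, z, w].
In Python, from bench import env, camera gives the robot as it stands.
- The arm moves only by the tool send_rows, never from a script. Its argument "series" is a list of rows, each an object with "slide": the shift along the tool's x, y, z in m, a list of three; "yaw": the turn about the tool's z in degrees; "jaw": the closure in counts, from 0 (fully open) to 255 (shut). In form: [{"slide": [dx, dy, dz], "yaw": yaw, "jaw": jaw}, ...]. A call has 1 to 20 rows; each row is the pose to reach, as a shift and turn from the pose commanded when the call began, along the tool's axes at that moment; what a row does not reach only later rows make up. A row lasts 1/8 s, in which the tool goes at most 62.5 mm and 10.7 degrees, less where a joint would pass 70% of its speed; a pose out of reach is approached as far as the arm can. A call with a gripper value outside its range is refused whole. The fingers move at their own pace and stop on an object; the grip force is fixed at half the most. Time passes only in rows, so rows that repeat a pose let the fingers close. It gives the time, the measured TCP pose, the force, the opening and the grip force at its end, in the units of the state.
- env.get_state(): the state, without advancing time (a new reading comes with each control period).
- camera(name): name is "scene" or "side" or "wrist"; returns a dict with "color" (400x640x3 uint8, red, green, blue), "z_map" (400x640 float32, m along the optical axis (not along the pixel's ray), 0 where there is no reading), "intrinsics" (3x3 intrinsics, pixels), "rvec" (rotation vector, rad) and "tvec" (3), from world to camera coordinates, as OpenCV has them; the wrist camera has in their place "tool_from_camera" (4x4, takes a point from camera to tool coordinates, whose origin is the TCP and whose axes are the flange's). Camera axes: x right, y down, z forward; pixel columns grow to the right and rows downward; lengths in m; the calibration is good to about 2 mm. A picture is of the moment at which its call begins: read the wrist's pose just before it.
- env.job_done(): hands the job in; it is judged then, once.
The state is a dict: "time_s": time; "joints": joint angles; "qvel": joint speeds; "joint_torque": joint torques, N m; "tcp_pos": TCP position; "orientation": TCP orientation; "contact_force": force on the tool from outside, world axes, zero at the start; "ft_torque": the same for the moment, N m; "gripper_width": finger opening in m; "grasp_force": force on a finger pad.
Only numpy, scipy, OpenCV 4.12 (cv2) and the standard library are available. Lean on these libraries where they do the work, as an engineer would, in place of code of your own. Each camera call takes 0.05 s, during which the arm holds its last target. There are 200 camera calls.

### The job

One of the three sealed parts cases on the rubber mat has a loose valve ball inside: lift clear and briskly shake or rock end to end the red-lidded case, then the yellow, then the blue, and stand the silent ones back down flat on the mat. Then hold the case that rattles up in front of the red disc on the post, level and at the disc's height, its white latch pointing straight at the disc with a gap of about 8 cm, touching nothing but the gripper. Finish while still holding it there, and leave everything else where it lies.

Things in the scene. Friction and masses are not known exactly. Their poses are not given: they have to be found in the camera images.
- case_red_mid (a point): grey plastic parts case, red lid, sealed shut, rigid, 130 mm long x 62 wide x 58 high, 0.17 to 0.75 kg (weight is no sure sign of the rattler); its centre, 29 mm above its underside. x points along its length to the end with the white latch (6 mm proud; white stripe on the lid leads to it), z up. Starts flat on the mat, latch away from the robot, up to 30 degrees askew
- case_yellow_mid (a point): grey plastic parts case, yellow lid, sealed shut, rigid, 130 mm long x 62 wide x 58 high, 0.17 to 0.75 kg (weight is no sure sign of the rattler); its centre, 29 mm above its underside. x points along its length to the end with the white latch (6 mm proud; white stripe on the lid leads to it), z up. Starts flat on the mat, latch away from the robot, up to 30 degrees askew
- case_blue_mid (a point): grey plastic parts case, blue lid, sealed shut, rigid, 130 mm long x 62 wide x 58 high, 0.17 to 0.75 kg (weight is no sure sign of the rattler); its centre, 29 mm above its underside. x points along its length to the end with the white latch (6 mm proud; white stripe on the lid leads to it), z up. Starts flat on the mat, latch away from the robot, up to 30 degrees askew
- mat: flat black rubber mat fixed to the bench, 260 mm (x) by 620 mm (y), 4 mm thick; origin at the centre of its underside on the bench top. The three cases stand on it in a row along its y axis, about 200 mm apart, in any order. Any one of them holds the loose ball: steel, 34 mm, 160 g, free to roll 84 mm along the case and 16 mm across; it runs to the lower end when the case is tipped and stays there if levelled gently; the other two are packed tight
- disc (a point): centre of a red disc with a small white middle, 52 mm across and 10 mm thick, held upright on a steel post of 12 mm on a round foot (80 mm across) fixed to the bench beyond the mat; the disc is 150 mm above the bench and its face looks back to the robot (its -x)
- nut_mid (a point): loose brass hexagon nut lying on the mat, 32 mm across, 13 mm high; its centre. To be left alone
- white_pipe_mid (a point): loose white plastic pipe with a fitting on each end, 200 mm long, 23 mm thick, lying along its x axis; its centre. To be left alone
- copper_stub_mid (a point): loose copper pipe stub with brass ends, 100 mm long, 23 mm thick, lying along its x axis; its centre. To be left alone
- wrench: loose steel wrench lying along its x axis on the bench between robot and mat; origin at its underside. To be left alone
- tape_mid (a point): loose white tape roll lying flat, 90 mm across, 19 mm high; its centre. To be left alone
- elbow: loose copper elbow, legs of 40 mm along its x and y axes, 22 mm thick; origin under its corner. To be left alone
Not all that is in view belongs to the job. What is shaped like the part that bears case_red_mid but brown or turquoise is not meant.

How it is judged:
By the outcome, as a careful person would: the job done as asked, in the order asked, and still so for the second after the job is handed in, while the arm keeps its last pose, push and grip.
It also fails if it takes over 72 s, if anything falls off the work surface, if the arm or the gripper's body presses on something with over 40 N, if the wrist force passes 120 N, or if a joint passes its speed limit or range.

## Working session

There is one attempt and no reset: what is moved stays moved. The work goes in short steps, Python scripts to look and compute and a tool call to move; the robot and the scene stay as the last step left them, time stands still between calls to the robot, and variables do not carry over. Pictures are saved under pics/ and viewed, at most 10 in all, crops included, and the job is handed in when it is done.

Besides the shell and the picture viewer there is one more tool, called in YAML: its name, and indented under it one key for each argument. send_rows: Moves the arm, as the interface text tells. Its arguments: {"type":"object","properties":{"series":{"type":"array"}},"required":["series"]}

```bash
mkdir -p pics; ls; cat > h.py <<'E'
import numpy as np, cv2
from bench import env, camera
from scipy.spatial.transform import Rotation as R
def shot(n,f=None):
    s=env.get_state(); c=camera(n)
    if f: cv2.imwrite('pics/'+f,c['color'][:,:,::-1])
    if n=='wrist':
        T=np.eye(4);T[:3,:3]=R.from_quat(s['orientation']).as_matrix();T[:3,3]=s['tcp_pos'];c['wc']=T@np.array(c['tool_from_camera'])
    else:
        T=np.eye(4);T[:3,:3]=R.from_rotvec(np.ravel(c['rvec'])).as_matrix();T[:3,3]=np.ravel(c['tvec']);c['wc']=np.linalg.inv(T)
    return c
def ray(c,uv,z):
    uv=np.atleast_2d(uv).astype(float);K=np.array(c['intrinsics'])
    d=np.c_[uv,np.ones(len(uv))]@np.linalg.inv(K).T@c['wc'][:3,:3].T;o=c['wc'][:3,3]
    return o+d*((z-o[2])/d[:,2])[:,None]
E
python3 - <<'E'
from h import *
a=shot('scene','a.png');b=shot('side','b.png')
s=env.get_state();print(s)
for c in(a,b):print(c['wc'].round(3).tolist(),c['intrinsics'])
E
```

```text
pics
{'time_s': 0.1, 'joints': array([-1.90028164e-02,  4.23734707e-01,  1.63058704e+00, -2.67959308e-05,
        1.08859280e+00, -1.89763957e-02]), 'qvel': array([-0.00078893, -0.00260101, -0.00362642, -0.00049604,  0.00125646,
       -0.00127616]), 'joint_torque': array([ 6.49496542e-04, -5.45618248e+01, -2.74323839e+01,  6.46709581e-02,
        1.88581715e-02,  1.54216096e-06]), 'tcp_pos': array([6.24514232e-01, 2.58384807e-05, 2.22008407e-01]), 'orientation': array([ 7.07111569e-01,  7.07101684e-01, -4.66949851e-04, -4.67920499e-04]), 'contact_force': array([0.04896177, 0.62622565, 0.65297886]), 'ft_torque': array([-0.01876137,  0.01986911,  0.02608529]), 'grasp_force': 0.0, 'gripper_width': 0.08772515125582607}
[[-0.437, 0.77, -0.466, 1.096], [0.9, 0.368, -0.235, 0.215], [-0.009, -0.521, -0.853, 1.134], [0.0, 0.0, 0.0, 1.0]] [[455.79231409   0.         322.89216214]
 [  0.         455.79231409 198.91382472]
 [  0.           0.           1.        ]]
[[0.758, -0.469, 0.454, -0.114], [-0.652, -0.537, 0.535, -0.814], [-0.007, -0.701, -0.713, 1.08], [0.0, 0.0, 0.0, 1.0]] [[430.18424356   0.         320.62903596]
 [  0.         430.18424356 202.43157117]
 [  0.           0.           1.        ]]
```

View pics/a.png

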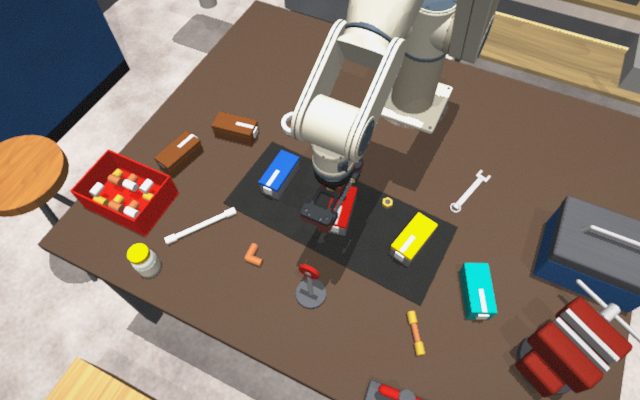

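View pics/b.png

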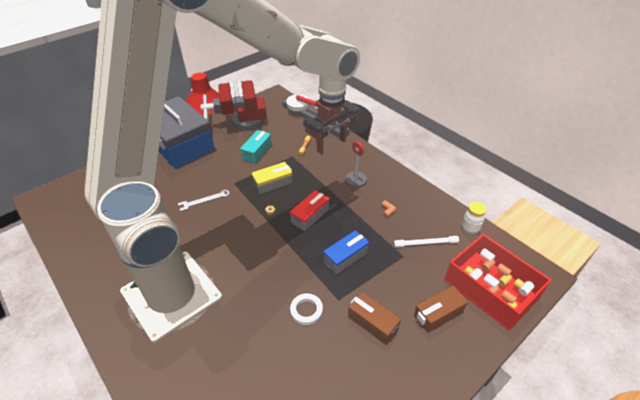

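The scene view shows the blue case at (279,172), red at (340,208) and yellow at (414,238). In the side view they are at (347,245), (310,205) and (272,176). The look-alikes are the brown cases at scene (179,152) and (236,127), the turquoise case at (478,290), the red bin at (125,190), the red vise at (575,345) and the yellow jar lid at (138,253). The red disc is at scene (309,271) and side (358,148). I'm choosing the three cases on the mat.

```bash
cat >> h.py <<'E'
def lids(c,dz=0.062):
    hsv=cv2.cvtColor(c['color'],cv2.COLOR_RGB2HSV);H,S,V=cv2.split(hsv);o={}
    for n,m in dict(red=((H<6)|(H>174)),yellow=(H>24)&(H<34),blue=(H>104)&(H<118)).items():
        m=(m&(S>150)&(V>60)).astype(np.uint8)
        k,_=cv2.findContours(m,cv2.RETR_EXTERNAL,cv2.CHAIN_APPROX_NONE)
        o[n]=[]
        for q in k:
            if cv2.contourArea(q)<40: continue
            w=ray(c,q[:,0]+0.,dz)[:,:2]
            (x,y),(l,b),t=cv2.minAreaRect((w*1000).astype(np.float32))
            if l<b:l,b,t=b,l,t+90
            t=(t+90)%180-90
            o[n].append((q[:,0].mean(0).round().tolist(),round(x),round(y),round(l),round(b),round(t,1)))
    return o
E
python3 - <<'E'
from h import *
for n in('side','scene'):
    c=shot(n)
    for k,v in lids(c).items():print(n,k,*v,sep='\n  ')
    # disc: red pixels near disc -> depth points
    u,v,r=(358,148,14) if n=='side' else (309,271,16)
    hsv=cv2.cvtColor(c['color'],cv2.COLOR_RGB2HSV);m=((hsv[...,0]<6)|(hsv[...,0]>174))&(hsv[...,1]>140)
    M=np.zeros_like(m);M[v-r:v+r,u-r:u+r]=1;ys,xs=np.nonzero(m&M)
    z=c['z_map'][ys,xs];K=c['intrinsics'];ok=z>0
    P=(np.c_[xs,ys,np.ones(len(xs))]*z[:,None])[ok]@ (np.linalg.inv(K).T)@c['wc'][:3,:3].T
    P=np.array([ (c['wc'][:3,:3]@(np.linalg.inv(K)@[x,y,1]*zz)+c['wc'][:3,3]) for x,y,zz in zip(xs[ok],ys[ok],z[ok])])
    med=np.median(P,0);P=P[np.linalg.norm(P-med,axis=1)<.035]
    print('disc',len(P),np.median(P,0),P.min(0),P.max(0),P.mean(0),np.linalg.svd(P-P.mean(0))[2][2], 'px',xs.mean(),ys.mean(),'ray150',ray(c,[xs.mean(),ys.mean()],.15))
    hh=(hsv[...,0]>18)&(hsv[...,0]<32)&(hsv[...,1]>80);M[:]=0
    u,v=(270,210) if n=='side' else (387,202)
    M[v-9:v+9,u-9:u+9]=1;ys,xs=np.nonzero(hh&M);print('nut',ray(c,[xs.mean(),ys.mean()],.012))
E
```

```text
side
  red
  ([496.0, 280.0], 711, -597, 234, 228, -89.9)
  ([310.0, 204.0], 498, -35, 136, 68, 10.1)
  ([260.0, 102.0], 732, 582, 85, 29, 62.3)
  ([248.0, 90.0], 754, 705, 144, 45, 60.4)
  ([208.0, 93.0], 612, 806, 352, 186, 57.7)
side
  yellow
  ([273.0, 172.0], 501, 182, 129, 62, -13.9)
side
  blue
  ([347.0, 246.0], 469, -241, 130, 66, -2.2)
disc 54 [ 0.74479055 -0.01005951  0.16558483] [ 0.73981415 -0.02608434  0.13597332] [0.75245165 0.01706987 0.17603764] [ 0.74527572 -0.00745525  0.16284912] [-0.99220488 -0.04541981  0.11604531] px 359.05263157894734 146.43859649122808 ray150 [[0.7566589  0.00324186 0.15      ]]
nut [[0.41452208 0.08126195 0.012     ]]
scene
  red
  ([389.0, 392.0], 893, 266, 46, 22, -85.3)
  ([556.0, 365.0], 680, 581, 153, 146, 61.9)
  ([598.0, 325.0], 546, 653, 151, 51, 62.0)
  ([308.0, 271.0], 717, -20, 57, 28, 87.6)
  ([347.0, 208.0], 503, -13, 136, 30, 10.0)
  ([127.0, 192.0], 723, -592, 280, 190, -90.0)
scene
  yellow
  ([137.0, 252.0], 864, -442, 56, 54, -64.3)
  ([413.0, 236.0], 506, 184, 133, 64, -13.4)
scene
  blue
  ([575.0, 270.0], 379, 611, 246, 206, 89.8)
  ([278.0, 171.0], 476, -238, 135, 66, -1.3)
  ([45.0, 61.0], 361, -1165, 752, 396, 46.3)
disc 170 [0.7537507  0.00244159 0.16713135] [ 0.74470374 -0.02353546  0.13034759] [0.755842   0.02421717 0.17948705] [0.75215903 0.0017667  0.16240979] [0.99331207 0.0320103  0.1109345 ] px 308.9130434782609 270.6195652173913 ray150 [[ 7.47596817e-01 -4.37472064e-04  1.50000000e-01]]
nut [[0.41478529 0.07668247 0.012     ]]
```

send_rows:
  series:
    - {"slide": [-0.016, -0.06, 0.0], "yaw": 10, "jaw": 0}
    - {"slide": [-0.033, -0.125, 0.0], "yaw": 20, "jaw": 0}
    - {"slide": [-0.033, -0.125, 0.0], "yaw": 30, "jaw": 0}
    - {"slide": [-0.033, -0.125, 0.0], "yaw": 40, "jaw": 0}
    - {"slide": [-0.033, -0.125, 0.0], "yaw": 50, "jaw": 0}
    - {"slide": [-0.033, -0.125, 0.0], "yaw": 60, "jaw": 0}
    - {"slide": [-0.033, -0.125, 0.0], "yaw": 70, "jaw": 0}
    - {"slide": [-0.033, -0.125, 0.0], "yaw": 80, "jaw": 0}
    - {"slide": [-0.033, -0.125, 0.0], "yaw": 80, "jaw": 0}
    - {"slide": [-0.033, -0.125, 0.0], "yaw": 80, "jaw": 0}

```text
time_s: 1.45
tcp_pos: [0.4999, -0.033, 0.2226]
orientation: [0.996, 0.089, -0.0, -0.0]
contact_force: [0.0, 0.2, 0.1]
gripper_width: 0.0879
grasp_force: 0.0
```

```bash
cat >> h.py <<'E'
def st():
    s=env.get_state();M=R.from_quat(s['orientation']).as_matrix()
    print('t',round(s['time_s'],2),'tcp',s['tcp_pos'].round(4),'xdir',round(np.degrees(np.arctan2(M[1,0],M[0,0])),2),'F',s['contact_force'].round(2),'Tq',s['ft_torque'].round(3),'w',round(s['gripper_width'],4),'g',round(s['grasp_force'],1));return s,M
E
python3 - <<'E'
from h import *
st();c=shot('wrist','w1.png');print(c['wc'].round(3).tolist())
for k,v in lids(c).items():print(k,*v,sep='\n  ')
E
```

```text
t 1.45 tcp [ 0.4999 -0.033   0.2226] xdir 10.19 F [0.02 0.22 0.06] Tq [-0.007  0.092  0.009] w 0.0879 g 0.0
[[0.177, -0.955, -0.236, 0.565], [-0.984, -0.172, -0.042, -0.021], [-0.001, 0.24, -0.971, 0.385], [0.0, 0.0, 0.0, 1.0]]
red
  ([324.0, 181.0], 504, -30, 130, 63, 10.1)
yellow
  ([212.0, 232.0], 438, 70, 25, 12, -46.7)
  ([102.0, 140.0], 504, 182, 132, 67, -13.6)
blue
  ([529.0, 228.0], 484, -235, 112, 69, -1.5)
```

View pics/w1.png

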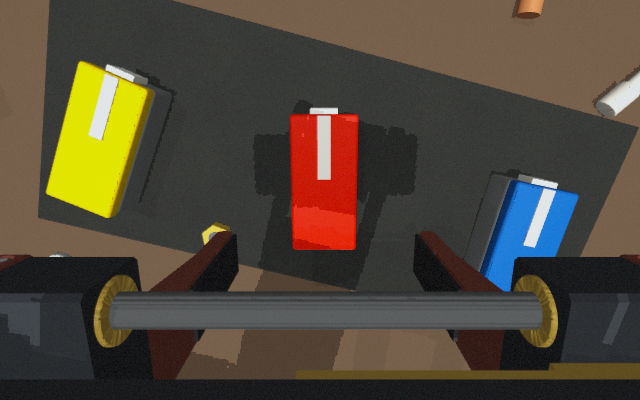

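send_rows:
  series:
    - {"slide": [0.0045, -0.0025, 0.05], "yaw": 0, "jaw": 0}
    - {"slide": [0.0045, -0.0025, 0.1], "yaw": 0, "jaw": 0}
    - {"slide": [0.0045, -0.0025, 0.15], "yaw": 0, "jaw": 0}
    - {"slide": [0.0045, -0.0025, 0.185], "yaw": 0, "jaw": 0}
    - {"slide": [0.0045, -0.0025, 0.206], "yaw": 0, "jaw": 0}
    - {"slide": [0.0045, -0.0025, 0.206], "yaw": 0, "jaw": 0}
    - {"slide": [0.0045, -0.0025, 0.206], "yaw": 0, "jaw": 255}
    - {"slide": [0.0045, -0.0025, 0.206], "yaw": 0, "jaw": 255}
    - {"slide": [0.0045, -0.0025, 0.206], "yaw": 0, "jaw": 255}
    - {"slide": [0.0045, -0.0025, 0.206], "yaw": 0, "jaw": 255}
    - {"slide": [0.0045, -0.0025, 0.206], "yaw": 0, "jaw": 255}

```text
time_s: 2.88
tcp_pos: [0.5047, -0.0299, 0.0176]
orientation: [0.996, 0.087, 0.001, 0.0]
contact_force: [-1.0, -1.0, 7.2]
gripper_width: 0.0621
grasp_force: 30.0
```

```bash
python3 -c "
from h import *
st()"
```

```text
t 2.88 tcp [ 0.5047 -0.0299  0.0176] xdir 10.02 F [-1.   -0.97  7.22] Tq [-0.138  0.186  0.077] w 0.0621 g 30.0
```

send_rows:
  series:
    - {"slide": [0, 0, -0.04], "yaw": 0, "jaw": 255}
    - {"slide": [0, 0, -0.08], "yaw": 0, "jaw": 255}
    - {"slide": [0, 0, -0.12], "yaw": 0, "jaw": 255}
    - {"slide": [0, 0, -0.12], "yaw": 0, "jaw": 255}
    - {"slide": [0.05, 0, -0.12], "yaw": 0, "jaw": 255}
    - {"slide": [0, 0, -0.12], "yaw": 0, "jaw": 255}
    - {"slide": [0.05, 0, -0.12], "yaw": 0, "jaw": 255}
    - {"slide": [0, 0, -0.12], "yaw": 0, "jaw": 255}
    - {"slide": [0.05, 0, -0.12], "yaw": 0, "jaw": 255}
    - {"slide": [0.0, 0, -0.12], "yaw": 0, "jaw": 255}
    - {"slide": [-0.05, 0, -0.12], "yaw": 0, "jaw": 255}
    - {"slide": [0.01, 0, -0.12], "yaw": 0, "jaw": 255}
    - {"slide": [0.05, 0, -0.12], "yaw": 0, "jaw": 255}
    - {"slide": [0.05, 0, -0.12], "yaw": 0, "jaw": 255}
    - {"slide": [0.05, 0, -0.12], "yaw": 0, "jaw": 255}
    - {"slide": [0.05, 0, -0.12], "yaw": 0, "jaw": 255}
    - {"slide": [0.05, 0, -0.12], "yaw": 0, "jaw": 255}
    - {"slide": [0.05, 0, -0.12], "yaw": 0, "jaw": 255}

```text
time_s: 5.12
tcp_pos: [0.5529, -0.0212, 0.1368]
orientation: [0.996, 0.087, -0.0, -0.0]
contact_force: [-0.0, -0.3, -2.6]
gripper_width: 0.0622
grasp_force: 30.0
```

```bash
python3 -c "
from h import *
s,M=st();print('tool tq',M.T@s['ft_torque'],s['joint_torque'])"
```

```text
t 5.12 tcp [ 0.5529 -0.0212  0.1368] xdir 9.99 F [-0.   -0.3  -2.57] Tq [0.061 0.073 0.004] w 0.0622 g 30.0
tool tq [ 0.07314398 -0.06075208 -0.00429681] [-3.37533063e-03 -5.14162982e+01 -2.28708118e+01  2.31225783e-02
 -5.76881622e-02 -6.21781910e-04]
```

send_rows:
  series:
    - {"slide": [-0.05, 0, 0], "yaw": 0, "jaw": 255}
    - {"slide": [0, 0, 0], "yaw": 0, "jaw": 255}
    - {"slide": [-0.05, 0, 0], "yaw": 0, "jaw": 255}
    - {"slide": [0, 0, 0], "yaw": 0, "jaw": 255}
    - {"slide": [-0.06, 0, 0], "yaw": 0, "jaw": 255}
    - {"slide": [-0.12, 0, 0], "yaw": 0, "jaw": 255}
    - {"slide": [-0.12, 0, 0], "yaw": 0, "jaw": 255}
    - {"slide": [-0.12, 0, 0], "yaw": 0, "jaw": 255}
    - {"slide": [-0.12, 0, 0], "yaw": 0, "jaw": 255}
    - {"slide": [-0.12, 0, 0], "yaw": 0, "jaw": 255}
    - {"slide": [-0.12, 0, 0], "yaw": 0, "jaw": 255}

```text
time_s: 6.5
tcp_pos: [0.4355, -0.0418, 0.1366]
orientation: [0.996, 0.087, 0.0, 0.0]
contact_force: [0.2, -1.2, -2.9]
gripper_width: 0.0618
grasp_force: 30.0
```

```bash
python3 -c "
from h import *
s,M=st();print('tool tq',M.T@s['ft_torque'],s['joint_torque'])"
```

```text
t 6.5 tcp [ 0.4355 -0.0418  0.1366] xdir 10.02 F [ 0.16 -1.16 -2.89] Tq [ 0.015  0.134 -0.025] w 0.0618 g 30.0
tool tq [ 0.03812665 -0.12936616  0.0251004 ] [-2.44043324e-03 -3.95128870e+01 -2.02743924e+01  2.39924662e-02
 -7.10645481e-02  5.18657762e-04]
```

```bash
cat >> h.py <<'E'
def ser(n=8):
    for i in range(n):
        s=env.get_state();M=R.from_quat(s['orientation']).as_matrix();t=M.T@s['ft_torque']
        print(round(s['time_s'],2),'ty',round(t[1],3),'Fz',round(s['contact_force'][2],2),'Fx',round(s['contact_force']@M[:,0],2),'j5',round(s['joint_torque'][4],4),'j4',round(s['joint_torque'][3],4),'j2',round(s['joint_torque'][1],3));camera('wrist')
E
python3 -c "
from h import *
ser(3)"
```

```text
6.5 ty -0.129 Fz -2.89 Fx -0.04 j5 -0.0711 j4 0.024 j2 -39.513
6.55 ty -0.088 Fz -3.31 Fx 0.03 j5 -0.0689 j4 0.0242 j2 -39.472
6.6 ty -0.079 Fz -3.5 Fx 0.05 j5 -0.0672 j4 0.0244 j2 -39.44
```

send_rows:
  series:
    - {"slide": [0.06, 0, 0], "yaw": 0, "jaw": 255}
    - {"slide": [0.0, 0, 0], "yaw": 0, "jaw": 255}
    - {"slide": [0.06, 0, 0], "yaw": 0, "jaw": 255}
    - {"slide": [0.0, 0, 0], "yaw": 0, "jaw": 255}
    - {"slide": [0.06, 0, 0], "yaw": 0, "jaw": 255}
    - {"slide": [0.12, 0, 0], "yaw": 0, "jaw": 255}
    - {"slide": [0.12, 0, 0], "yaw": 0, "jaw": 255}

```text
time_s: 7.52
tcp_pos: [0.5578, -0.0205, 0.137]
orientation: [0.996, 0.088, 0.002, 0.0]
contact_force: [-0.1, 0.3, -3.2]
gripper_width: 0.0618
grasp_force: 30.0
```

```bash
python3 -c "
from h import *
ser(14)"
```

```text
7.53 ty -0.13 Fz -3.2 Fx -0.06 j5 -0.3303 j4 0.0998 j2 -50.778
7.58 ty -0.172 Fz -3.56 Fx -0.22 j5 -0.3992 j4 0.0623 j2 -51.632
7.62 ty -0.137 Fz -3.65 Fx -1.74 j5 -0.2728 j4 0.0434 j2 -51.493
7.67 ty -0.084 Fz -3.2 Fx 0.08 j5 -0.1666 j4 0.0345 j2 -51.312
7.72 ty -0.069 Fz -2.54 Fx -0.45 j5 -0.1054 j4 0.0302 j2 -51.211
7.78 ty -0.038 Fz -3.55 Fx 0.12 j5 -0.0749 j4 0.0278 j2 -51.188
7.83 ty -0.103 Fz -2.35 Fx 0.86 j5 -0.0612 j4 0.0263 j2 -51.219
7.88 ty -0.078 Fz -2.7 Fx 0.72 j5 -0.0561 j4 0.0252 j2 -51.278
7.92 ty -0.11 Fz -2.73 Fx -0.82 j5 -0.055 j4 0.0243 j2 -51.347
7.97 ty -0.136 Fz -3.37 Fx 0.48 j5 -0.0556 j4 0.0237 j2 -51.414
8.03 ty -0.065 Fz -2.91 Fx 0.41 j5 -0.0571 j4 0.0233 j2 -51.473
8.07 ty -0.079 Fz -3.46 Fx -0.06 j5 -0.0585 j4 0.023 j2 -51.52
8.12 ty -0.026 Fz -3.19 Fx 1.04 j5 -0.0599 j4 0.0228 j2 -51.557
8.18 ty -0.079 Fz -1.69 Fx -0.37 j5 -0.061 j4 0.0227 j2 -51.582
```

send_rows:
  series:
    - {"slide": [-0.05, 0, 0.03], "yaw": 0, "jaw": 255}
    - {"slide": [-0.05, 0, 0.07], "yaw": 0, "jaw": 255}
    - {"slide": [-0.05, 0, 0.1], "yaw": 0, "jaw": 255}
    - {"slide": [-0.05, 0, 0.112], "yaw": 0, "jaw": 255}
    - {"slide": [-0.05, 0, 0.117], "yaw": 0, "jaw": 255}
    - {"slide": [-0.05, 0, 0.1195], "yaw": 0, "jaw": 255}
    - {"slide": [-0.05, 0, 0.1195], "yaw": 0, "jaw": 255}
    - {"slide": [-0.05, 0, 0.1195], "yaw": 0, "jaw": 255}
    - {"slide": [-0.05, 0, 0.1195], "yaw": 0, "jaw": 0}
    - {"slide": [-0.05, 0, 0.1195], "yaw": 0, "jaw": 0}
    - {"slide": [-0.05, 0, 0.1195], "yaw": 0, "jaw": 0}
    - {"slide": [-0.05, 0, 0.1195], "yaw": 0, "jaw": 0}
    - {"slide": [-0.05, 0, 0.08], "yaw": 0, "jaw": 0}
    - {"slide": [-0.05, 0, 0.02], "yaw": 0, "jaw": 0}
    - {"slide": [-0.05, 0, -0.04], "yaw": 0, "jaw": 0}
    - {"slide": [-0.05, 0, -0.04], "yaw": 0, "jaw": 0}

```text
time_s: 10.22
tcp_pos: [0.5071, -0.03, 0.1812]
orientation: [0.996, 0.087, 0.005, 0.001]
contact_force: [-0.1, 1.1, 0.0]
gripper_width: 0.088
grasp_force: 0.0
```

```bash
python3 - <<'E'
from h import *
s,M=st();ser(3);c=shot('wrist')
for k,v in lids(c).items():print(k,*v)
print('to yellow',M.T@(np.array([.504,.182,s['tcp_pos'][2]])-s['tcp_pos']))
E
```

```text
t 10.22 tcp [ 0.5071 -0.03    0.1812] xdir 10.0 F [-0.07  1.07  0.01] Tq [0.023 0.075 0.03 ] w 0.088 g 0.0
10.22 ty -0.069 Fz 0.01 Fx 0.11 j5 0.5027 j4 0.0284 j2 -45.782
10.28 ty -0.098 Fz -0.97 Fx -0.05 j5 0.0272 j4 0.0287 j2 -45.936
10.32 ty -0.045 Fz -1.1 Fx -0.73 j5 -0.0871 j4 0.0277 j2 -45.582
red ([326.0, 195.0], 504, -29, 130, 63, 10.0)
yellow ([196.0, 250.0], 441, 72, 17, 4, -35.9) ([65.0, 146.0], 505, 183, 132, 66, -13.6)
blue ([572.0, 227.0], 511, -235, 71, 57, 88.6)
to yellow [ 3.37584608e-02 -2.09278442e-01 -1.83432077e-04]
```

send_rows:
  series:
    - {"slide": [0.01, -0.055, 0], "yaw": 8, "jaw": 0}
    - {"slide": [0.018, -0.11, 0], "yaw": 16, "jaw": 0}
    - {"slide": [0.026, -0.165, 0], "yaw": 23.6, "jaw": 0}
    - {"slide": [0.034, -0.21, 0], "yaw": 23.6, "jaw": 0}
    - {"slide": [0.034, -0.21, 0], "yaw": 23.6, "jaw": 0}
    - {"slide": [0.034, -0.21, 0], "yaw": 23.6, "jaw": 0}

```text
time_s: 11.18
tcp_pos: [0.5, 0.1823, 0.1751]
orientation: [0.993, -0.118, -0.001, 0.001]
contact_force: [-0.8, -0.1, -0.3]
gripper_width: 0.088
grasp_force: 0.0
```

```bash
python3 - <<'E'
from h import *
camera('wrist');s,M=st();c=shot('wrist')
for k,v in lids(c).items():print(k,*v)
v=[q for q in lids(c)['yellow'] if q[3]>100][0]
print(M.T@(np.array([v[1]/1e3,v[2]/1e3,.0176])-s['tcp_pos']))
E
```

```text
t 11.22 tcp [0.5003 0.1819 0.1755] xdir -13.62 F [ 0.02 -0.17 -0.22] Tq [0.05  0.099 0.052] w 0.0875 g 0.0
red ([583.0, 129.0], 503, -25, 132, 68, 10.1)
yellow ([322.0, 190.0], 504, 185, 129, 63, -13.6)
blue
[ 0.00324119 -0.00415721  0.15785046]
```

send_rows:
  series:
    - {"slide": [0.003, -0.0035, 0.04], "yaw": 0, "jaw": 0}
    - {"slide": [0.003, -0.0035, 0.09], "yaw": 0, "jaw": 0}
    - {"slide": [0.003, -0.0035, 0.135], "yaw": 0, "jaw": 0}
    - {"slide": [0.003, -0.0035, 0.159], "yaw": 0, "jaw": 0}
    - {"slide": [0.003, -0.0035, 0.159], "yaw": 0, "jaw": 0}
    - {"slide": [0.003, -0.0035, 0.159], "yaw": 0, "jaw": 255}
    - {"slide": [0.003, -0.0035, 0.159], "yaw": 0, "jaw": 255}
    - {"slide": [0.003, -0.0035, 0.159], "yaw": 0, "jaw": 255}
    - {"slide": [0.003, -0.0035, 0.159], "yaw": 0, "jaw": 255}
    - {"slide": [0.003, -0.0035, 0.159], "yaw": 0, "jaw": 255}

```text
time_s: 12.52
tcp_pos: [0.5052, 0.1853, 0.0189]
orientation: [0.993, -0.118, 0.001, 0.0]
contact_force: [0.1, -4.9, 6.2]
gripper_width: 0.062
grasp_force: 30.0
```

send_rows:
  series:
    - {"slide": [0, 0, -0.04], "yaw": 0, "jaw": 255}
    - {"slide": [0, 0, -0.08], "yaw": 0, "jaw": 255}
    - {"slide": [0, 0, -0.12], "yaw": 0, "jaw": 255}
    - {"slide": [0, 0, -0.12], "yaw": 0, "jaw": 255}
    - {"slide": [0.05, 0, -0.12], "yaw": 0, "jaw": 255}
    - {"slide": [0, 0, -0.12], "yaw": 0, "jaw": 255}
    - {"slide": [0.05, 0, -0.12], "yaw": 0, "jaw": 255}
    - {"slide": [0, 0, -0.12], "yaw": 0, "jaw": 255}
    - {"slide": [0.05, 0, -0.12], "yaw": 0, "jaw": 255}
    - {"slide": [0.0, 0, -0.12], "yaw": 0, "jaw": 255}
    - {"slide": [-0.06, 0, -0.12], "yaw": 0, "jaw": 255}
    - {"slide": [0.0, 0, -0.12], "yaw": 0, "jaw": 255}
    - {"slide": [0.06, 0, -0.12], "yaw": 0, "jaw": 255}
    - {"slide": [0.06, 0, -0.12], "yaw": 0, "jaw": 255}

```text
time_s: 14.28
tcp_pos: [0.5661, 0.1708, 0.136]
orientation: [0.993, -0.119, 0.001, -0.0]
contact_force: [-0.2, 0.2, -4.6]
gripper_width: 0.0623
grasp_force: 30.0
```

```bash
python3 -c "
from h import *
st();ser(12);st()"
```

```text
t 14.28 tcp [0.5661 0.1708 0.136 ] xdir -13.7 F [-0.17  0.21 -4.58] Tq [ 0.071  0.117 -0.014] w 0.0623 g 30.0
14.28 ty -0.13 Fz -4.58 Fx -0.22 j5 -0.2376 j4 -0.1671 j2 -55.81
14.32 ty -0.138 Fz -4.46 Fx -0.68 j5 -0.3278 j4 -0.1077 j2 -56.501
14.38 ty -0.2 Fz -4.66 Fx -0.39 j5 -0.29 j4 -0.0568 j2 -56.249
14.43 ty -0.199 Fz -4.86 Fx 0.08 j5 -0.2102 j4 -0.0464 j2 -55.934
14.47 ty -0.218 Fz -5.13 Fx -0.72 j5 -0.1175 j4 -0.013 j2 -55.449
14.53 ty -0.198 Fz -3.67 Fx 0.37 j5 -0.152 j4 -0.0527 j2 -55.604
14.57 ty -0.098 Fz -5.72 Fx -0.54 j5 -0.1356 j4 -0.0463 j2 -55.604
14.62 ty -0.188 Fz -5.08 Fx -1.3 j5 -0.1231 j4 -0.0402 j2 -55.641
14.68 ty -0.168 Fz -4.54 Fx -0.35 j5 -0.1186 j4 -0.0368 j2 -55.703
14.72 ty -0.118 Fz -4.11 Fx 0.24 j5 -0.1187 j4 -0.0349 j2 -55.775
14.78 ty -0.127 Fz -4.47 Fx -1.05 j5 -0.1206 j4 -0.0339 j2 -55.847
14.82 ty -0.172 Fz -4.91 Fx 0.37 j5 -0.1228 j4 -0.0334 j2 -55.913
t 14.88 tcp [0.5628 0.1718 0.1378] xdir -13.58 F [ 0.67 -1.29 -4.27] Tq [ 0.139  0.17  -0.006] w 0.0616 g 30.0
```

send_rows:
  series:
    - {"slide": [-0.06, 0, 0], "yaw": 0, "jaw": 255}
    - {"slide": [0.0, 0, 0], "yaw": 0, "jaw": 255}
    - {"slide": [-0.06, 0, 0], "yaw": 0, "jaw": 255}
    - {"slide": [0.0, 0, 0], "yaw": 0, "jaw": 255}
    - {"slide": [-0.06, 0, 0], "yaw": 0, "jaw": 255}
    - {"slide": [-0.12, 0, 0], "yaw": 0, "jaw": 255}
    - {"slide": [-0.12, 0, 0], "yaw": 0, "jaw": 255}

```text
time_s: 15.75
tcp_pos: [0.4416, 0.1995, 0.137]
orientation: [0.993, -0.117, -0.002, 0.001]
contact_force: [0.5, 0.5, -4.0]
gripper_width: 0.0619
grasp_force: 30.0
```

```bash
python3 -c "
from h import *
ser(12);st()"
```

```text
15.75 ty -0.096 Fz -3.97 Fx 0.44 j5 0.1308 j4 0.1206 j2 -45.831
15.8 ty -0.048 Fz -4.76 Fx -0.22 j5 0.257 j4 0.0535 j2 -45.333
15.85 ty 0.001 Fz -3.53 Fx 0.19 j5 0.1553 j4 0.023 j2 -45.478
15.9 ty -0.056 Fz -4.88 Fx -0.45 j5 0.0656 j4 0.0121 j2 -45.638
15.95 ty -0.538 Fz -2.36 Fx -3.32 j5 -0.2912 j4 -0.1863 j2 -45.789
16.0 ty -0.076 Fz -5.15 Fx 0.59 j5 -0.0123 j4 0.0172 j2 -45.857
16.05 ty -0.007 Fz -4.03 Fx 0.37 j5 0.004 j4 0.0175 j2 -45.745
16.1 ty -0.023 Fz -4.56 Fx 0.28 j5 -0.0086 j4 0.0084 j2 -45.71
16.15 ty -0.059 Fz -5.37 Fx -0.23 j5 -0.0156 j4 0.0051 j2 -45.668
16.2 ty -0.046 Fz -3.95 Fx -0.03 j5 -0.0175 j4 0.0032 j2 -45.624
16.25 ty -0.059 Fz -4.6 Fx -0.23 j5 -0.0169 j4 0.0023 j2 -45.583
16.3 ty -0.019 Fz -4.65 Fx 0.18 j5 -0.0153 j4 0.0017 j2 -45.548
t 16.35 tcp [0.4467 0.1997 0.1376] xdir -13.62 F [ 0.44  0.05 -3.12] Tq [0.025 0.017 0.013] w 0.0622 g 30.0
```

Yellow rattles: there is a clear impact at 15.95 s and the moment shifts by about 0.11 N m, while red showed neither. The task also asks for blue to be shaken, so I'll set yellow back down and go on to blue.

send_rows:
  series:
    - {"slide": [0.03, 0, 0.03], "yaw": 0, "jaw": 255}
    - {"slide": [0.06, 0, 0.07], "yaw": 0, "jaw": 255}
    - {"slide": [0.06, 0, 0.1], "yaw": 0, "jaw": 255}
    - {"slide": [0.06, 0, 0.112], "yaw": 0, "jaw": 255}
    - {"slide": [0.06, 0, 0.117], "yaw": 0, "jaw": 255}
    - {"slide": [0.06, 0, 0.1195], "yaw": 0, "jaw": 255}
    - {"slide": [0.06, 0, 0.1195], "yaw": 0, "jaw": 255}
    - {"slide": [0.06, 0, 0.1195], "yaw": 0, "jaw": 255}
    - {"slide": [0.06, 0, 0.1195], "yaw": 0, "jaw": 0}
    - {"slide": [0.06, 0, 0.1195], "yaw": 0, "jaw": 0}
    - {"slide": [0.06, 0, 0.1195], "yaw": 0, "jaw": 0}
    - {"slide": [0.06, 0, 0.1195], "yaw": 0, "jaw": 0}
    - {"slide": [0.06, 0, 0.08], "yaw": 0, "jaw": 0}
    - {"slide": [0.06, 0, 0.02], "yaw": 0, "jaw": 0}
    - {"slide": [0.06, 0, -0.04], "yaw": 0, "jaw": 0}
    - {"slide": [0.06, 0, -0.04], "yaw": 0, "jaw": 0}

```text
time_s: 18.35
tcp_pos: [0.5078, 0.1867, 0.1824]
orientation: [0.993, -0.118, 0.004, -0.002]
contact_force: [-0.3, -0.2, -0.4]
gripper_width: 0.0883
grasp_force: 0.0
```

```bash
python3 - <<'E'
from h import *
s,M=st();c=shot('wrist')
for k,v in lids(c).items():print(k,*v)
print('to blue',M.T@(np.array([.474,-.239,s['tcp_pos'][2]])-s['tcp_pos']))
E
```

```text
t 18.35 tcp [0.5078 0.1867 0.1824] xdir -13.6 F [-0.3  -0.2  -0.38] Tq [ 0.121  0.101 -0.018] w 0.0883 g 0.0
red ([585.0, 138.0], 503, -25, 132, 68, 10.1)
yellow ([328.0, 198.0], 505, 187, 129, 63, -13.6) ([203.0, 2.0], 674, 242, 10, 5, 76.3)
blue
to blue [ 0.067273    0.4217176  -0.00161086]
```

send_rows:
  series:
    - {"slide": [0.008, 0.05, 0], "yaw": -3, "jaw": 0}
    - {"slide": [0.016, 0.1, 0], "yaw": -6, "jaw": 0}
    - {"slide": [0.025, 0.155, 0], "yaw": -9, "jaw": 0}
    - {"slide": [0.033, 0.21, 0], "yaw": -11.8, "jaw": 0}
    - {"slide": [0.042, 0.265, 0], "yaw": -11.8, "jaw": 0}
    - {"slide": [0.05, 0.32, 0], "yaw": -11.8, "jaw": 0}
    - {"slide": [0.059, 0.375, 0], "yaw": -11.8, "jaw": 0}
    - {"slide": [0.067, 0.422, 0], "yaw": -11.8, "jaw": 0}
    - {"slide": [0.067, 0.422, 0], "yaw": -11.8, "jaw": 0}
    - {"slide": [0.067, 0.422, 0], "yaw": -11.8, "jaw": 0}

```text
time_s: 19.65
tcp_pos: [0.4696, -0.2393, 0.1761]
orientation: [1.0, -0.016, -0.001, -0.001]
contact_force: [-0.1, 0.5, -0.9]
gripper_width: 0.0878
grasp_force: 0.0
```

```bash
python3 - <<'E'
from h import *
camera('wrist');s,M=st();c=shot('wrist')
for k,v in lids(c).items():print(k,*v)
v=[q for q in lids(c)['blue'] if q[3]>100][0]
print(M.T@(np.array([v[1]/1e3,v[2]/1e3,.0176])-s['tcp_pos']))
E
```

```text
t 19.7 tcp [ 0.4698 -0.2389  0.1764] xdir -1.77 F [ 0.36 -0.24  0.07] Tq [ 0.132  0.073 -0.007] w 0.0876 g 0.0
red ([102.0, 164.0], 508, -61, 130, 23, 5.9)
yellow
blue ([306.0, 137.0], 520, -225, 16, 11, 88.2) ([323.0, 186.0], 473, -239, 129, 63, -1.6)
[0.00354579 0.0002275  0.15883377]
```

send_rows:
  series:
    - {"slide": [0.003, 0, 0.04], "yaw": 0, "jaw": 0}
    - {"slide": [0.003, 0, 0.09], "yaw": 0, "jaw": 0}
    - {"slide": [0.003, 0, 0.135], "yaw": 0, "jaw": 0}
    - {"slide": [0.003, 0, 0.159], "yaw": 0, "jaw": 0}
    - {"slide": [0.003, 0, 0.159], "yaw": 0, "jaw": 0}
    - {"slide": [0.003, 0, 0.159], "yaw": 0, "jaw": 255}
    - {"slide": [0.003, 0, 0.159], "yaw": 0, "jaw": 255}
    - {"slide": [0.003, 0, 0.159], "yaw": 0, "jaw": 255}
    - {"slide": [0.003, 0, 0.159], "yaw": 0, "jaw": 255}
    - {"slide": [0.003, 0, 0.159], "yaw": 0, "jaw": 255}

```text
time_s: 21.0
tcp_pos: [0.4743, -0.2405, 0.0198]
orientation: [1.0, -0.016, 0.001, 0.0]
contact_force: [-0.3, 1.8, 8.4]
gripper_width: 0.0618
grasp_force: 30.0
```

send_rows:
  series:
    - {"slide": [0, 0, -0.04], "yaw": 0, "jaw": 255}
    - {"slide": [0, 0, -0.08], "yaw": 0, "jaw": 255}
    - {"slide": [0, 0, -0.12], "yaw": 0, "jaw": 255}
    - {"slide": [0, 0, -0.12], "yaw": 0, "jaw": 255}
    - {"slide": [0.05, 0, -0.12], "yaw": 0, "jaw": 255}
    - {"slide": [0, 0, -0.12], "yaw": 0, "jaw": 255}
    - {"slide": [0.05, 0, -0.12], "yaw": 0, "jaw": 255}
    - {"slide": [0, 0, -0.12], "yaw": 0, "jaw": 255}
    - {"slide": [0.05, 0, -0.12], "yaw": 0, "jaw": 255}
    - {"slide": [0.0, 0, -0.12], "yaw": 0, "jaw": 255}
    - {"slide": [-0.06, 0, -0.12], "yaw": 0, "jaw": 255}
    - {"slide": [0.0, 0, -0.12], "yaw": 0, "jaw": 255}
    - {"slide": [0.06, 0, -0.12], "yaw": 0, "jaw": 255}
    - {"slide": [0.06, 0, -0.12], "yaw": 0, "jaw": 255}

```text
time_s: 22.75
tcp_pos: [0.5368, -0.2424, 0.1373]
orientation: [1.0, -0.015, 0.001, 0.0]
contact_force: [-1.2, 0.7, -1.5]
gripper_width: 0.0618
grasp_force: 30.0
```

```bash
python3 -c "
from h import *
ser(12);st()"
```

```text
22.75 ty -0.093 Fz -1.52 Fx -1.2 j5 -0.2627 j4 0.1602 j2 -53.917
22.8 ty -0.145 Fz -2.86 Fx -0.26 j5 -0.3194 j4 0.0993 j2 -54.582
22.85 ty -0.106 Fz -1.69 Fx -0.56 j5 -0.2252 j4 0.0665 j2 -54.279
22.9 ty -0.097 Fz -1.85 Fx -1.14 j5 -0.1417 j4 0.0514 j2 -53.974
22.95 ty -0.135 Fz -1.74 Fx -0.37 j5 -0.0924 j4 0.044 j2 -53.789
23.0 ty -0.093 Fz -1.94 Fx 0.34 j5 -0.0673 j4 0.0399 j2 -53.715
23.05 ty -0.008 Fz -1.94 Fx 0.49 j5 -0.0561 j4 0.0374 j2 -53.717
23.1 ty -0.041 Fz -2.08 Fx -0.4 j5 -0.0521 j4 0.0357 j2 -53.765
23.15 ty -0.075 Fz -1.69 Fx -0.5 j5 -0.0517 j4 0.0343 j2 -53.834
23.2 ty -0.126 Fz -2.01 Fx -0.03 j5 -0.0528 j4 0.0334 j2 -53.909
23.25 ty -0.064 Fz -1.16 Fx 0.55 j5 -0.0542 j4 0.0328 j2 -53.98
23.3 ty -0.068 Fz -1.78 Fx 0.52 j5 -0.0557 j4 0.0323 j2 -54.042
t 23.35 tcp [ 0.5334 -0.2423  0.1389] xdir -1.82 F [-0.51 -0.48 -0.99] Tq [0.036 0.056 0.006] w 0.062 g 30.0
```

send_rows:
  series:
    - {"slide": [-0.06, 0, 0], "yaw": 0, "jaw": 255}
    - {"slide": [0.0, 0, 0], "yaw": 0, "jaw": 255}
    - {"slide": [-0.06, 0, 0], "yaw": 0, "jaw": 255}
    - {"slide": [0.0, 0, 0], "yaw": 0, "jaw": 255}
    - {"slide": [-0.06, 0, 0], "yaw": 0, "jaw": 255}
    - {"slide": [-0.12, 0, 0], "yaw": 0, "jaw": 255}
    - {"slide": [-0.12, 0, 0], "yaw": 0, "jaw": 255}

```text
time_s: 24.22
tcp_pos: [0.4089, -0.237, 0.1379]
orientation: [1.0, -0.017, -0.002, -0.001]
contact_force: [-0.2, -0.9, -1.0]
gripper_width: 0.062
grasp_force: 30.0
```

```bash
python3 -c "
from h import *
ser(12);st()"
```

```text
24.23 ty -0.061 Fz -0.97 Fx -0.17 j5 0.1919 j4 -0.083 j2 -43.237
24.27 ty -0.062 Fz -1.37 Fx 0.69 j5 0.2593 j4 -0.022 j2 -42.842
24.32 ty -0.032 Fz -2.32 Fx -0.04 j5 0.1384 j4 0.0058 j2 -43.019
24.38 ty -0.06 Fz -2.25 Fx -0.22 j5 0.0405 j4 0.0186 j2 -43.183
24.43 ty -0.109 Fz -2.1 Fx -0.16 j5 -0.0156 j4 0.0248 j2 -43.277
24.48 ty -0.112 Fz -2.02 Fx -0.79 j5 -0.0441 j4 0.0281 j2 -43.306
24.52 ty -0.041 Fz -2.31 Fx -0.51 j5 -0.0572 j4 0.0305 j2 -43.29
24.57 ty -0.033 Fz -2.25 Fx -0.33 j5 -0.0624 j4 0.0321 j2 -43.252
24.62 ty -0.097 Fz -2.48 Fx -0.02 j5 -0.0637 j4 0.0332 j2 -43.203
24.68 ty -0.108 Fz -2.02 Fx 0.15 j5 -0.0631 j4 0.0341 j2 -43.155
24.73 ty -0.108 Fz -1.99 Fx -0.04 j5 -0.0617 j4 0.0347 j2 -43.111
24.77 ty -0.134 Fz -1.23 Fx 0.24 j5 -0.06 j4 0.035 j2 -43.075
t 24.82 tcp [ 0.4139 -0.2384  0.1386] xdir -1.78 F [-0.66  0.46 -1.28] Tq [0.033 0.086 0.01 ] w 0.0617 g 30.0
```

Blue is silent. I'll set it back down and return to yellow.

send_rows:
  series:
    - {"slide": [0.03, 0, 0.03], "yaw": 0, "jaw": 255}
    - {"slide": [0.06, 0, 0.07], "yaw": 0, "jaw": 255}
    - {"slide": [0.06, 0, 0.1], "yaw": 0, "jaw": 255}
    - {"slide": [0.06, 0, 0.112], "yaw": 0, "jaw": 255}
    - {"slide": [0.06, 0, 0.117], "yaw": 0, "jaw": 255}
    - {"slide": [0.06, 0, 0.1195], "yaw": 0, "jaw": 255}
    - {"slide": [0.06, 0, 0.1195], "yaw": 0, "jaw": 255}
    - {"slide": [0.06, 0, 0.1195], "yaw": 0, "jaw": 255}
    - {"slide": [0.06, 0, 0.1195], "yaw": 0, "jaw": 0}
    - {"slide": [0.06, 0, 0.1195], "yaw": 0, "jaw": 0}
    - {"slide": [0.06, 0, 0.1195], "yaw": 0, "jaw": 0}
    - {"slide": [0.06, 0, 0.1195], "yaw": 0, "jaw": 0}
    - {"slide": [0.06, 0, 0.08], "yaw": 0, "jaw": 0}
    - {"slide": [0.06, 0, 0.02], "yaw": 0, "jaw": 0}
    - {"slide": [0.06, 0, -0.04], "yaw": 0, "jaw": 0}
    - {"slide": [0.06, 0, -0.04], "yaw": 0, "jaw": 0}

```text
time_s: 26.82
tcp_pos: [0.4764, -0.2418, 0.1833]
orientation: [1.0, -0.016, 0.004, 0.002]
contact_force: [-0.0, -0.6, -1.1]
gripper_width: 0.0877
grasp_force: 0.0
```

```bash
python3 - <<'E'
from h import *
s,M=st();c=shot('wrist')
for k,v in lids(c).items():print(k,*v)
print('to yellow',M.T@(np.array([.505,.186,s['tcp_pos'][2]])-s['tcp_pos']))
E
```

```text
t 26.82 tcp [ 0.4764 -0.2418  0.1833] xdir -1.8 F [-0.04 -0.64 -1.11] Tq [ 0.051  0.136 -0.024] w 0.0877 g 0.0
red ([104.0, 172.0], 508, -57, 130, 21, 10.2)
yellow
blue ([325.0, 261.0], 425, -238, 62, 34, 89.5) ([325.0, 181.0], 490, -240, 97, 62, -1.6)
to yellow [ 0.01513662 -0.4285081  -0.00166242]
```

send_rows:
  series:
    - {"slide": [0.002, -0.05, 0], "yaw": 3, "jaw": 0}
    - {"slide": [0.004, -0.1, 0], "yaw": 6, "jaw": 0}
    - {"slide": [0.006, -0.155, 0], "yaw": 9, "jaw": 0}
    - {"slide": [0.008, -0.21, 0], "yaw": 11.8, "jaw": 0}
    - {"slide": [0.01, -0.265, 0], "yaw": 11.8, "jaw": 0}
    - {"slide": [0.012, -0.32, 0], "yaw": 11.8, "jaw": 0}
    - {"slide": [0.014, -0.375, 0], "yaw": 11.8, "jaw": 0}
    - {"slide": [0.016, -0.428, 0], "yaw": 11.8, "jaw": 0}
    - {"slide": [0.016, -0.428, 0], "yaw": 11.8, "jaw": 0}
    - {"slide": [0.016, -0.428, 0], "yaw": 11.8, "jaw": 0}

```text
time_s: 28.12
tcp_pos: [0.5018, 0.1863, 0.177]
orientation: [0.993, -0.118, -0.001, 0.001]
contact_force: [-0.0, -0.6, -0.3]
gripper_width: 0.0876
grasp_force: 0.0
```

```bash
python3 - <<'E'
from h import *
camera('wrist');camera('wrist');s,M=st();c=shot('wrist')
for k,v in lids(c).items():print(k,*v)
v=[q for q in lids(c)['yellow'] if q[3]>100][0]
print(M.T@(np.array([v[1]/1e3,v[2]/1e3,.0176])-s['tcp_pos']))
E
```

```text
t 28.23 tcp [0.5024 0.1856 0.1777] xdir -13.67 F [ 0.03 -0.53 -0.19] Tq [0.063 0.041 0.029] w 0.0879 g 0.0
red ([586.0, 130.0], 503, -25, 132, 69, 10.1)
yellow ([324.0, 192.0], 505, 187, 129, 63, -13.7)
blue
[ 0.00248329 -0.0022175   0.16010932]
```

send_rows:
  series:
    - {"slide": [0.001, -0.0015, 0.04], "yaw": 0, "jaw": 0}
    - {"slide": [0.001, -0.0015, 0.09], "yaw": 0, "jaw": 0}
    - {"slide": [0.001, -0.0015, 0.135], "yaw": 0, "jaw": 0}
    - {"slide": [0.001, -0.0015, 0.161], "yaw": 0, "jaw": 0}
    - {"slide": [0.001, -0.0015, 0.161], "yaw": 0, "jaw": 0}
    - {"slide": [0.001, -0.0015, 0.161], "yaw": 0, "jaw": 0}
    - {"slide": [0.001, -0.0015, 0.161], "yaw": 0, "jaw": 255}
    - {"slide": [0.001, -0.0015, 0.161], "yaw": 0, "jaw": 255}
    - {"slide": [0.001, -0.0015, 0.161], "yaw": 0, "jaw": 255}
    - {"slide": [0.001, -0.0015, 0.161], "yaw": 0, "jaw": 255}
    - {"slide": [0.001, -0.0015, 0.161], "yaw": 0, "jaw": 255}
    - {"slide": [0.001, -0.0015, 0.161], "yaw": 0, "jaw": 255}

```text
time_s: 29.78
tcp_pos: [0.5045, 0.1878, 0.0184]
orientation: [0.993, -0.118, 0.0, 0.0]
contact_force: [-2.3, -4.6, 7.6]
gripper_width: 0.0619
grasp_force: 30.0
```

```bash
python3 - <<'E'
from h import *
s,M=st();a=shot('scene');K=a['intrinsics']
# disc rear/rim with depth, unoccluded now
hsv=cv2.cvtColor(a['color'],cv2.COLOR_RGB2HSV);m=((hsv[...,0]<6)|(hsv[...,0]>174))&(hsv[...,1]>120)
M2=np.zeros_like(m);M2[253:290,290:328]=1;ys,xs=np.nonzero(m&M2)
print(xs.min(),xs.max(),ys.min(),ys.max(),len(xs))
cr=np.hstack([cv2.resize(a['color'][240:310,275:345],(400,400),interpolation=cv2.INTER_NEAREST)])
b=shot('side');cr=np.hstack([cr,cv2.resize(b['color'][130:200,325:395],(400,400),interpolation=cv2.INTER_NEAREST)])
cv2.imwrite('pics/disc.png',cr[:,:,::-1])
E
```

```text
t 29.77 tcp [0.5045 0.1878 0.0184] xdir -13.57 F [-2.28 -4.6   7.58] Tq [-0.703  0.259  0.065] w 0.0619 g 30.0
299 319 264 278 188
```

View pics/disc.png

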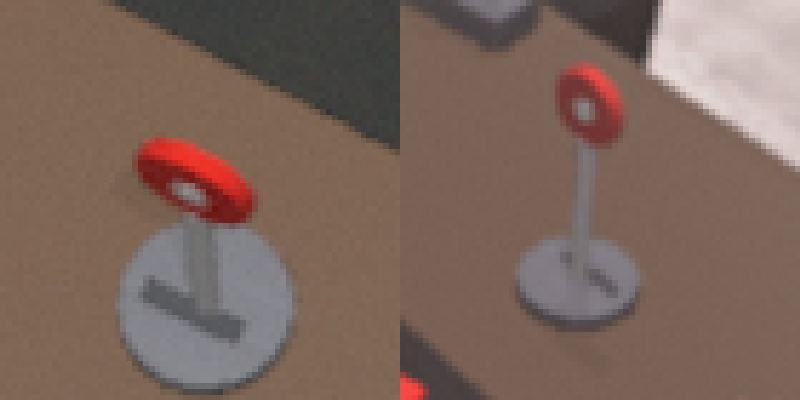

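The crop shows the disc on its post from behind (scene white middle at about px (308,274)) and from the front (side white middle at about px (357,149)). I'll fit its position and heading.

```bash
python3 - <<'E'
from h import *
for n,(u,v),bx,xf in(('scene',(307.9,273.6),(253,290,290,328),.754),('side',(357.4,149.2),(136,160,346,372),.744)):
    c=shot(n);print(n,'white ray z=.15',ray(c,(u,v),.15)[0].round(4))
    Z=np.mean([c['z_map']]+[shot(n)['z_map'] for _ in range(4)],0)
    hsv=cv2.cvtColor(c['color'],cv2.COLOR_RGB2HSV);m=((hsv[...,0]<6)|(hsv[...,0]>174))&(hsv[...,1]>110)
    M=np.zeros_like(m);y0,y1,x0,x1=bx;M[y0:y1,x0:x1]=1
    ys,xs=np.nonzero(m&M);z=Z[ys,xs]
    P=(c['wc'][:3,:3]@(np.linalg.inv(c['intrinsics'])@(np.c_[xs,ys,np.ones(len(xs))]*z[:,None]).T)).T+c['wc'][:3,3]
    P=P[(P[:,2]>.115)&(P[:,2]<.19)&(abs(P[:,0]-.748)<.02)]
    print('ext',P.min(0).round(4),P.max(0).round(4),'mid',((P.min(0)+P.max(0))/2).round(4))
    for th in(.004,.0025):
        best=None
        for a in np.arange(.735,.765,.0005):
            for b in np.arange(-.3,.31,.02):
                k=(abs(P[:,0]-a-b*P[:,1])<th)
                if best is None or k.sum()>best[0]:best=(k.sum(),k)
        f=np.polyfit(P[best[1],1],P[best[1],0],1);print(th,best[0],len(P),'x at y=0',f[1].round(4),'slope yaw deg',np.degrees(np.arctan(-f[0])).round(2))
    ft=(311.2,293.7) if n=='scene' else (356.1,179.)
    print('foot',ray(c,ft,.01)[0].round(4))
E
```

```text
scene white ray z=.15 [0.7551 0.0008 0.15  ]
ext [ 0.7446 -0.0229  0.1291] [0.7551 0.0243 0.1781] mid [7.498e-01 7.000e-04 1.536e-01]
0.004 162 179 x at y=0 0.7529 slope yaw deg 1.21
0.0025 137 179 x at y=0 0.7537 slope yaw deg 0.84
foot [0.752  0.0028 0.01  ]
side white ray z=.15 [ 0.7416 -0.004   0.15  ]
ext [ 0.7407 -0.0247  0.1305] [0.7513 0.0241 0.1748] mid [ 7.460e-01 -3.000e-04  1.527e-01]
0.004 85 96 x at y=0 0.7433 slope yaw deg 3.15
0.0025 79 96 x at y=0 0.7429 slope yaw deg 0.92
foot [ 0.7445 -0.0049  0.01  ]
```

send_rows:
  series:
    - {"slide": [0, 0, -0.02], "yaw": 0, "jaw": 255}
    - {"slide": [0, 0, -0.05], "yaw": 0, "jaw": 255}
    - {"slide": [0, 0, -0.085], "yaw": 0, "jaw": 255}
    - {"slide": [0, 0, -0.117], "yaw": 0, "jaw": 255}
    - {"slide": [0.013, 0.016, -0.117], "yaw": -1.5, "jaw": 255}
    - {"slide": [0.032, 0.041, -0.117], "yaw": -4, "jaw": 255}
    - {"slide": [0.052, 0.065, -0.117], "yaw": -6.5, "jaw": 255}
    - {"slide": [0.072, 0.09, -0.117], "yaw": -9, "jaw": 255}
    - {"slide": [0.091, 0.114, -0.117], "yaw": -11, "jaw": 255}
    - {"slide": [0.108, 0.136, -0.117], "yaw": -13, "jaw": 255}
    - {"slide": [0.12, 0.152, -0.117], "yaw": -14.2, "jaw": 255}
    - {"slide": [0.127, 0.16, -0.117], "yaw": -14.6, "jaw": 255}
    - {"slide": [0.1294, 0.163, -0.117], "yaw": -14.6, "jaw": 255}
    - {"slide": [0.1294, 0.163, -0.117], "yaw": -14.6, "jaw": 255}
    - {"slide": [0.1294, 0.163, -0.117], "yaw": -14.6, "jaw": 255}
    - {"slide": [0.1294, 0.163, -0.117], "yaw": -14.6, "jaw": 255}
    - {"slide": [0.1294, 0.163, -0.117], "yaw": -14.6, "jaw": 255}

```text
time_s: 32.5
tcp_pos: [0.5917, -0.0004, 0.1347]
orientation: [1.0, 0.009, -0.0, -0.0]
contact_force: [0.3, 0.2, -4.4]
gripper_width: 0.0618
grasp_force: 30.0
```

```bash
python3 - <<'E'
from h import *
s,M=st();ser(2);c=shot('wrist','wf.png')
for k,v in lids(c,.179).items():print(k,*v)
b=shot('side')
for k,v in lids(b,.179).items():print(k,*v) if k=='yellow' else 0
a=shot('scene')
cr=np.hstack([cv2.resize(a['color'][160:320,240:400],(400,400),interpolation=cv2.INTER_CUBIC),cv2.resize(b['color'][100:220,270:390],(400,400),interpolation=cv2.INTER_CUBIC)])
cv2.imwrite('pics/fin.png',cr[:,:,::-1])
# latch height / lid level from wrist depth
hsv=cv2.cvtColor(c['color'],cv2.COLOR_RGB2HSV);m=(hsv[...,0]>24)&(hsv[...,0]<34)&(hsv[...,1]>150)
m=cv2.erode(m.astype(np.uint8),np.ones((7,7)))>0;m[:100]&=True;ys,xs=np.nonzero(m);z=c['z_map'][ys,xs]
P=(c['wc'][:3,:3]@(np.linalg.inv(c['intrinsics'])@(np.c_[xs,ys,np.ones(len(xs))]*z[:,None]).T)).T+c['wc'][:3,3]
P=P[abs(P[:,2]-.18)<.02];f=np.linalg.lstsq(np.c_[P[:,:2]-P[:,:2].mean(0),np.ones(len(P))],P[:,2],rcond=None)[0]
print(len(P),'lid z',f[2],'slopes deg',np.degrees(f[:2]))
E
```

```text
t 32.5 tcp [ 5.917e-01 -4.000e-04  1.347e-01] xdir 1.02 F [ 0.26  0.25 -4.45] Tq [-0.013  0.08  -0.023] w 0.0618 g 30.0
32.5 ty -0.08 Fz -4.45 Fx 0.27 j5 -0.0456 j4 0.0057 j2 -56.393
32.55 ty -0.034 Fz -4.26 Fx -0.72 j5 -0.0461 j4 0.0059 j2 -56.404
red ([405.0, 357.0], 567, -32, 12, 2, 1.1)
yellow ([325.0, 349.0], 569, 0, 61, 18, -89.0) ([326.0, 203.0], 626, 1, 63, 61, 1.0)
blue
yellow ([314.0, 167.0], 547, -4, 61, 28, 89.2)
26123 lid z 0.17879776192044022 slopes deg [-0.01413004  0.08963456]
```

View pics/fin.png

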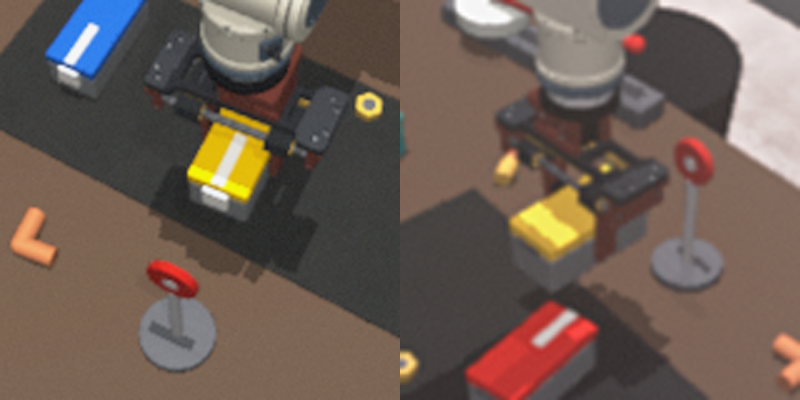

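View pics/wf.png

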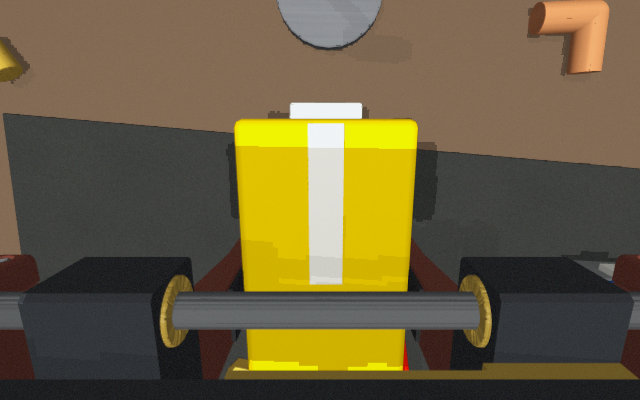

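The case is level, with its centre at about z 0.150, and in line with the disc. In the wrist picture the latch is at px (326,110) and points at the post foot at (330,0). The latch tip is at about x 0.663 and the disc face at 0.7435, a gap of about 8 cm. I'm handing it in.

```bash
python3 -c "
from h import *
print(env.job_done())"
```

```text
the job is handed in; nothing more can be done
None
```

The yellow-lidded case rattles; red and blue were silent and stand flat on the mat again, and yellow was handed in held level at the disc's height, latch toward it with a gap of about 8 cm (by camera measurement), at about 33 s of the 72 s allowed; no verdict was returned.

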